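# Take the top kit tray off the nested pile and set it in the cradle

### The job

Three small metal trays are nested in a pile between the side plates of a rack; the top one holds a collet. Lift only the top tray off the pile with its collet standing in it and set it down on the open bench, let go and take it again the other way, across its narrow width, then lower it gently, without dropping it, all the way down into the cradle between the two end plates. Leave the other two trays nested in the rack, do not tip the collet over, and do not disturb the green box, the dark arbor or the blue-capped bottle.

Things in the scene. Friction and masses are not known exactly. Their poses are not given: they have to be found in the camera images.
- rack: dark steel rack fixed to the bench, base 110 x 94 x 6 mm; origin: centre of its underside, z up. Upright plates at y = +-34 mm (65 apart inside, 60 long, tops 123 up) close the trays' long sides; the +-x ends are open (rods 12 mm up): grip the tray closing along x. Trays lie along x, undersides 6, 29 and 52 mm up; top rim 88 mm up.
- cradle: dark steel cradle fixed to the bench, base 110 x 94 x 6 mm; origin: centre of its underside, z up. A tray sits on the base (6 mm up), length along x, either way round. End plates at x = +-39.5 mm (76 apart inside, 50 wide, tops 74 up, flared) leave no finger room there; long sides open (rods at y = +-32, 12 mm up). It may change places with the rack.
- tray_top: open aluminium tray 68 (x) x 58 (y) mm, 36 high, 0.09 to 0.16 kg; origin: centre of underside, z up. Rim band from 13 to 36 mm up, 3 mm thick, 68 x 58 outside; foot stepped in to 58 x 48; floor 3 mm thick. Top of the pile, holds the collet. Its shoulder rests on the next tray's rim: the next tray's equal band begins right below its own, so fingers reaching lower clamp both.
- tray_mid: open aluminium tray 68 (x) x 58 (y) mm, 36 high, 0.09 to 0.16 kg; origin: centre of underside, z up. Rim band from 13 to 36 mm up, 3 mm thick, 68 x 58 outside; foot stepped in to 58 x 48; floor 3 mm thick. The middle one of the pile.
- tray_low: open aluminium tray 68 (x) x 58 (y) mm, 36 high, 0.09 to 0.16 kg; origin: centre of underside, z up. Rim band from 13 to 36 mm up, 3 mm thick, 68 x 58 outside; foot stepped in to 58 x 48; floor 3 mm thick. The lowest of the pile.
- collet: grey steel tapered collet, 33 mm across and 31 mm high, 0.08 kg, standing loose in the top tray, below its rim; origin at the centre of its underside, z up
- drill_box: bystander: small dark green box 68 x 91 x 33 mm lying on the bench, origin at the centre of its underside
- arbor: bystander: dark collet arbor standing on the bench, 56 mm across and 105 mm high, origin at the centre of its underside
- blue_bottle: bystander: white plastic bottle with a blue spout cap, 45 mm across and 122 mm high, origin at the centre of its underside
Things that resemble listed ones, but are neither listed nor needed, are in the scene too. What is shaped like the tray_top but orange is not meant.

How it is judged:
By the outcome, as a careful person would: the job done as asked, in the order asked, and still so for the second after the job is handed in, with the robot touching nothing.
It also fails if it takes over 48 s, if anything falls off the work surface, if the arm or the gripper's body presses on something with over 40 N, if the wrist force passes 120 N, or if a joint passes its speed limit or range.

### The arm

A 6-joint arm with a two-finger parallel gripper is mounted at the origin on a cart in front of the work surface, level with it; the furniture and walls round the work are solid. World frame = base frame: x ahead of the robot, y to its left, z up, the work surface at z = 0. Lengths are in mm, angles in rad, forces in N, time in s.
With the tool pointing down it reaches from about 425 to 1125 mm from the base axis. Payload 14.9 kg.
Tool frame: the origin (TCP) lies at the very end of the fingers, on their centre line; the grasp point (between the pads) lies 19 mm behind it; z points along the fingers, y is the direction in which the jaws open and shut (so a half turn about z gives the same grasp; the last joint's range is limited). The gripper opens to 91 mm and grips with 3 to 60 N. Pads are 32 mm wide; open, the fingers measure 118 mm over their backs; the gripper's body (76 mm by 178 mm) begins 60 mm behind the grasp point.
Start: joints at [1.243, 0.379, 1.734, -0, 1.028, -0.033], TCP at [203.391, 669.813, 213.932] pointing down, gripper open.
Joint ranges: [-2.77, 2.77], [-0.74, 2.19], [0, 2.66], [-1.06, 4.2], [0.31, 2.87], [-3.08, 3.08]. Speed limits (rad/s): [1.89, 1.89, 2.39, 3.14, 3.14, 3.14].

### API

Orientations are given as a rotation vector (axis times angle).
In Python, from plant import arm, imaging gives the robot as it stands.
- The arm moves only by the shell command python3 -m inch 'ROWS' [FORCE]. ROWS is JSON, a list of rows, each a list of 7 numbers: the shift along the tool's x, y, z in mm, then the turn, a rotation vector about the tool's x, y, z in rad, then the finger opening in mm, from 0 to 91.2. A call has exactly 8 rows; each row is the pose to reach, as a shift and turn from the pose measured when the call began, along the tool's axes at that moment; what a row does not reach only later rows make up. A row lasts 1/10 s, in which the tool goes at most 50 mm and 8.59 degrees, less where a joint would pass 70% of its speed; a pose out of reach is approached as far as the arm can. A call with a gripper value outside its range is refused whole. The fingers move at their own pace and stop on an object; FORCE is the grip in N (left out, the last holds). Time passes only in rows, so rows that repeat a pose let the fingers close, or fill a call up. It gives the time, the measured TCP pose, the force and the opening at its end, in the units of the state.
- arm.state(): the state, without advancing time (a new reading comes with each control period).
- imaging.grab_frame(name): name is "scene" or "top"; returns the picture (480x640x3 uint8, red, green, blue); there is no depth.
- imaging.camera_info(name): a dict with "intrinsics" (3x3 intrinsics, pixels), "k1" (the pictures are not rectified: a ray, as slopes to the right and down, at radius r is drawn at 1 + k1 r^2 times it, then the intrinsics apply), "extrinsics" (4x4, takes a point from world to camera coordinates). Camera axes: x right, y down, z forward; pixel columns grow to the right and rows downward; lengths in mm; the calibration is good to about 2 mm. A picture is of the moment at which its call begins. camera_info takes no time and is no camera call.
- arm.hand_in(): hands the job in, once; it reports no verdict.
The state is a dict: "t": time; "joint_pos": joint angles; "qvel": joint speeds; "joint_efforts": joint torques, N m; "ee_pos": TCP position; "ee_rot": TCP orientation; "wrist_force": force on the tool from outside, world axes, zero at the start; "ft_torque": the same for the moment, N m; "gripper_width": opening from 0.0 (shut) to 1.0 (fully open).
Only numpy, scipy, OpenCV 4.12 (cv2) and the standard library are available. Lean on these libraries where they do the work, as an engineer would, in place of code of your own. Each camera call takes 0.05 s, during which the arm holds its last target.

## Working session

There is one attempt and no reset: what is moved stays moved. The work goes in short steps, Python scripts to look and compute and a shell command to move; the robot and the scene stay as the last step left them, time stands still between calls to the robot, and variables do not carry over. Pictures are saved under pics/ and viewed, and the job is handed in when it is done.

```bash
ls; mkdir -p pics; python3 - <<'E'
from plant import arm, imaging
import cv2
print(arm.state())
for n in("scene","top"):
    im=imaging.grab_frame(n); cv2.imwrite(f"pics/{n}0.png",im[:,:,::-1]); print(n,imaging.camera_info(n))
E
```

```text
pics
{'t': 0.0, 'joint_pos': array([ 1.24271097e+00,  3.79413640e-01,  1.73479105e+00,  1.75181760e-05,
        1.02849771e+00, -3.32926503e-02]), 'qvel': array([ 0.00230584, -0.00059099,  0.00026989,  0.00139327, -0.0009463 ,
       -0.00281495]), 'joint_efforts': array([ 1.08732886e-03, -7.63714814e+01, -4.34372950e+01,  6.51172874e-02,
        4.24452417e-02, -7.96123982e-05]), 'ee_pos': array([203.24543476, 669.42192351, 213.27961767]), 'ee_rot': array([-4.61366948e-01, -3.10731336e+00,  1.71046349e-03]), 'wrist_force': array([ 0.56316867, -0.20198097, -0.05308843]), 'ft_torque': array([-0.0306205 ,  0.01711924, -0.02218735]), 'gripper_width': 0.998006084817582}
scene {'intrinsics': array([[454.22558129,   0.        , 315.95233407],
       [  0.        , 454.22558129, 238.28080666],
       [  0.        ,   0.        ,   1.        ]]), 'k1': -0.07884139796184972, 'extrinsics': array([[-4.91543251e-01, -8.70835694e-01, -5.51605348e-03,
         3.20115197e+02],
       [-4.07715563e-01,  2.35722842e-01, -8.82158014e-01,
         2.76675126e+02],
       [ 7.69514946e-01, -4.31369838e-01, -4.70921237e-01,
         5.77293316e+02],
       [ 0.00000000e+00,  0.00000000e+00,  0.00000000e+00,
         1.00000000e+00]])}
top {'intrinsics': array([[607.25976144,   0.        , 320.63862556],
       [  0.        , 607.25976144, 239.47254383],
       [  0.        ,   0.        ,   1.        ]]), 'k1': -0.20536674647500053, 'extrinsics': array([[ 6.02756607e-04, -9.99975972e-01, -6.90599186e-03,
         8.13635338e+01],
       [-9.95381523e-01,  6.29902514e-05, -9.59980174e-02,
         5.37215578e+02],
       [ 9.59961458e-02,  6.93196014e-03, -9.95357568e-01,
         1.42970246e+03],
       [ 0.00000000e+00,  0.00000000e+00,  0.00000000e+00,
         1.00000000e+00]])}
```

View pics/scene0.png

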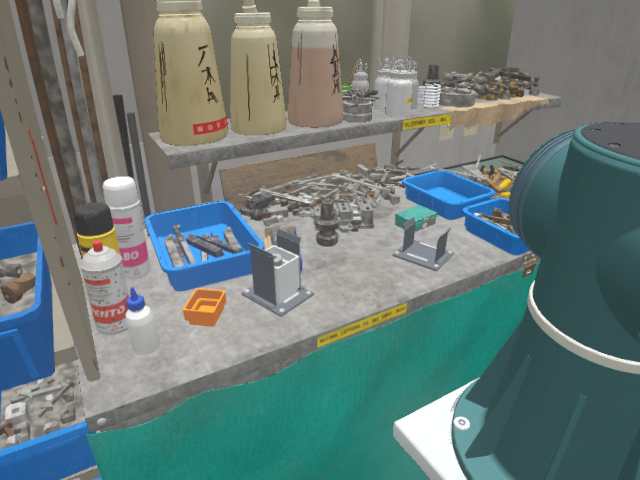

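View pics/top0.png

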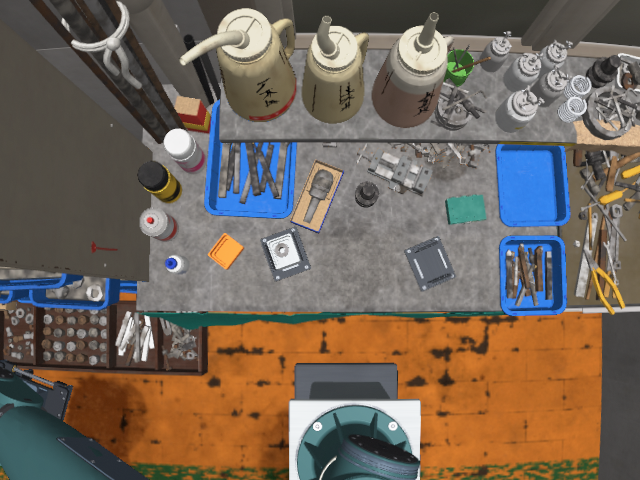

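The top view shows the rack with the pile at about (285,253), the cradle at (431,263), an orange lookalike tray at (226,251), the arbor at (367,193), the green box at (465,209) and the blue-capped bottle at (176,264). I'll enlarge the rack and cradle.

```bash
python3 - <<'E'
import cv2,numpy as np
t=cv2.imread("pics/top0.png"); s=cv2.imread("pics/scene0.png")
def crop(im,x,y,w,h,n):
    c=cv2.resize(im[y:y+h,x:x+w],(400,300),interpolation=cv2.INTER_CUBIC)
    return c
a=np.vstack([np.hstack([crop(t,245,223,80,60,0),crop(t,391,233,80,60,0)]),np.hstack([crop(s,228,220,120,90,0),crop(s,370,200,120,90,0)])])
cv2.imwrite("pics/crop0.png",a)
E
```

```text
(no output)
```

View pics/crop0.png

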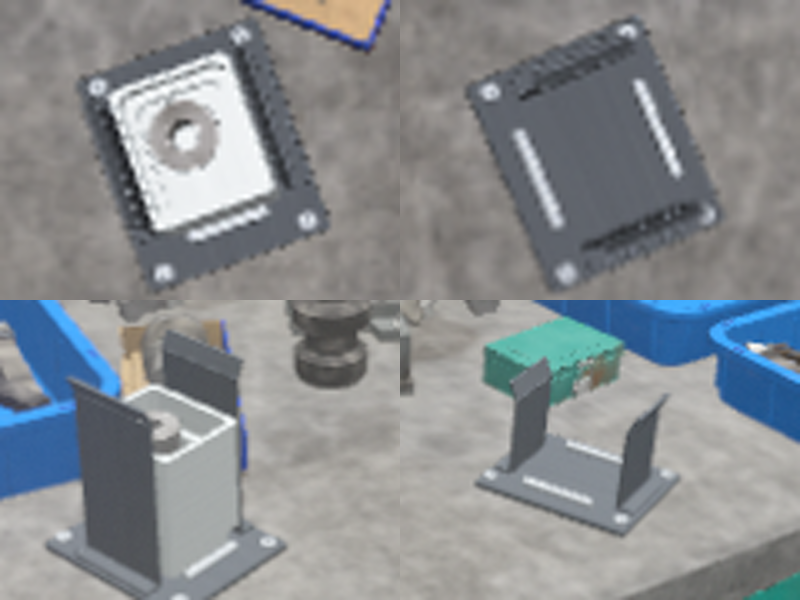

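```bash
cat > h.py <<'E'
import cv2,numpy as np
from plant import arm, imaging
from scipy.spatial.transform import Rotation as R
def cast(n,px,z):
    c=imaging.camera_info(n);K=c["intrinsics"];E=c["extrinsics"]
    u=cv2.undistortPoints(np.array(px,float).reshape(-1,1,2),K,np.array([c["k1"],0,0,0.])).reshape(-1,2)
    d=np.c_[u,np.ones(len(u))]@E[:3,:3]; o=-E[:3,:3].T@E[:3,3]
    return o+d*((z-o[2])/d[:,2])[:,None]
def proj(n,P):
    c=imaging.camera_info(n);E=c["extrinsics"]
    return cv2.projectPoints(np.array(P,float).reshape(-1,1,3),cv2.Rodrigues(E[:3,:3])[0],E[:3,3],c["intrinsics"],np.array([c["k1"],0,0,0.]))[0].reshape(-1,2)
E
python3 - <<'E'
from h import *
def rectof(pts):
    r=cv2.minAreaRect(pts.astype(np.float32)); return r
t=cv2.imread("pics/top0.png"); hsv=cv2.cvtColor(t,cv2.COLOR_BGR2HSV).astype(int); b=t.astype(int)
dark=((b[:,:,0]-b[:,:,2]>4)&(b.max(2)<115)&(b.max(2)>25)).astype(np.uint8)
for name,(x,y,w,h) in dict(rack=(250,223,70,62),cradle=(398,230,64,64)).items():
    m=np.zeros_like(dark); m[y:y+h,x:x+w]=dark[y:y+h,x:x+w]
    if name=="rack":
        pass
    cs,_=cv2.findContours(m,cv2.RETR_EXTERNAL,cv2.CHAIN_APPROX_NONE); c=max(cs,key=cv2.contourArea)
    print(name,cv2.contourArea(c))
    hull=cv2.convexHull(c).reshape(-1,2)
    w3=cast("top",hull,6.)
    r=cv2.minAreaRect(w3[:,:2].astype(np.float32)); print(r, cv2.boxPoints(r))
    # bolts: bright, in region
    g=b.min(2); mm=np.zeros_like(dark); mm[y:y+h,x:x+w]=(g[y:y+h,x:x+w]>150)
    n,l,s,cen=cv2.connectedComponentsWithStats(mm)
    for i in range(1,n):
        if s[i,4]>2: print(s[i],cen[i].round(1),cast("top",[cen[i]],9.)[0].round(1))
    if name=="rack":
        i=1+np.argmax(s[1:,4]); yy,xx=np.where(l==i)
        cc,_=cv2.findContours((l==i).astype(np.uint8),cv2.RETR_EXTERNAL,cv2.CHAIN_APPROX_NONE)
        p=cast("top",cc[0].reshape(-1,2),88.); r=cv2.minAreaRect(p[:,:2].astype(np.float32)); print("tray",r,cv2.boxPoints(r))
E
```

```text
rack 585.5
((505.0194091796875, 168.42005920410156), (108.5752182006836, 93.31828308105469), 20.064056396484375) [[438.01917 193.62296]
 [470.03394 105.9682 ]
 [572.01965 143.21716]
 [540.0049  230.87192]]
[254 223   3   2   5] [254.8 223.4] [578.3 242.3   9. ]
[259 224   3   4   6] [260.3 225.5] [573.1 228.7   9. ]
[291 228   4   4   9] [292.6 229.4] [563.3 149.9   9. ]
[265 231   2   6   7] [265.3 233.6] [553.3 216.4   9. ]
[263 233  37  36 729] [282.8 251. ] [510.9 173.4   9. ]
[310 258   3   3   5] [310.8 258.8] [491.9 105.4   9. ]
[283 264  16   7  32] [290.2 267.2] [471.4 155.2   9. ]
[305 265   3   4  10] [306.  266.8] [472.5 117.    9. ]
[276 276   4   3  10] [277.2 277. ] [447.7 186.6   9. ]
[284 283   2   2   3] [284.3 283.3] [432.5 169.2   9. ]
tray ((507.34088134765625, 171.85601806640625), (75.66099548339844, 64.55829620361328), 20.069608688354492) [[460.73062 189.1931 ]
 [482.88455 128.55501]
 [553.9512  154.51894]
 [531.79724 215.15703]]
cradle 1501.0
((481.2154235839844, -183.89981079101562), (108.68482971191406, 92.81163787841797), 22.53355598449707) [[ 413.2379  -161.86218]
 [ 448.8056  -247.58813]
 [ 549.19293 -205.93744]
 [ 513.62524 -120.21149]]
[424 237   5   4   9] [426.3 238.6] [ 541.1 -176.1    9. ]
[441 236   2   2   4] [441.5 236.5] [ 546.1 -213.7    9. ]
[435 238   3   2   6] [436.  238.5] [ 541.2 -200.     9. ]
[438 249   9  19  44] [442.1 258. ] [ 493.4 -214.3    9. ]
[407 250   4   3   8] [408.5 251. ] [ 510.7 -131.9    9. ]
[414 259  10  19  48] [418.4 268.5] [ 468.1 -155.6    9. ]
[452 275   2   2   3] [452.7 275.7] [ 450.3 -239.8    9. ]
[422 286   4   4  11] [423.8 287.2] [ 422.7 -168.4    9. ]
```

```bash
python3 - <<'E'
from h import *
def pts(c,yaw,L,W,z):
    a=np.radians(yaw); e=np.array([np.cos(a),np.sin(a)]); f=np.array([-e[1],e[0]])
    return np.array([[*(np.array(c)+sx*L/2*e+sy*W/2*f),z] for sx,sy in((1,1),(1,-1),(-1,-1),(-1,1))])
for n in("scene","top"):
    E=imaging.camera_info(n)["extrinsics"]; print(n,-E[:3,:3].T@E[:3,3])
im={n:cv2.imread(f"pics/{n}0.png") for n in("scene","top")}
S=8
def show(n,x,y,w,h,sets):
    k=400/w
    c=cv2.resize(im[n][y:y+h,x:x+w],(400,300),interpolation=cv2.INTER_CUBIC)
    for P,col in sets:
        q=(proj(n,P)-[x-.5,y-.5])*k
        cv2.polylines(c,[q.round().astype(int)],True,col,1)
    return c
rk=[(pts((505.2,168.3),20.06,110,94,6),(0,0,255)),(pts((505.2,168.3),20.06,68,58,88),(0,200,0))]
cr=[(pts((481,-184.3),22.8,110,94,6),(0,0,255)),(pts((481,-184.3),22.8,76,50,74),(0,200,0)),(pts((481,-184.3),22.8,76,50,6),(0,200,200))]
cv2.imwrite("pics/ov.png",np.vstack([np.hstack([show("top",245,223,80,60,rk),show("top",391,233,80,60,cr)]),np.hstack([show("scene",228,220,120,90,rk),show("scene",370,200,120,90,cr)])]))
E
```

```text
scene [-174.08061542  462.57601671  517.69663531]
top [ 397.43949295   71.41709898 1475.19868583]
```

View pics/ov.png

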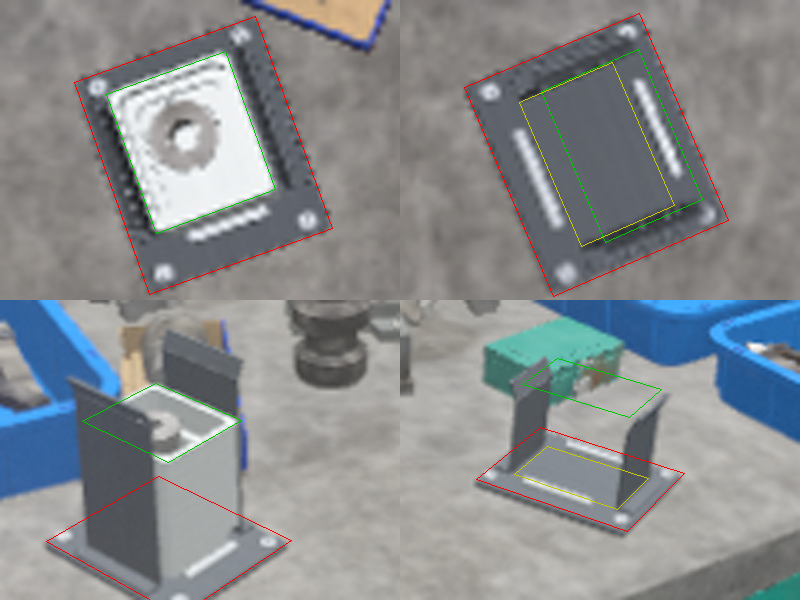

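The tray meant is the light aluminium one in the rack at (283,251), with the grey collet in it. The orange one at (226,251) is the lookalike, and the enlarged crop confirms this. Rack centre is (505,168) with yaw 20.1°, and cradle centre is (481,-184) with yaw about 22.7°. Next I'll locate the bystanders and compute the first move.

```bash
cat >> h.py <<'E'
def go(p,head=None):
    s=arm.state(); M=R.from_rotvec(s["ee_rot"]); d=M.inv().apply(np.array(p,float)-s["ee_pos"])
    y=M.apply([0,1,0]); h=np.degrees(np.arctan2(y[1],y[0]))
    out=[f"t {s['t']:.2f} pos {s['ee_pos'].round(1)} head {h:.2f} tilt {M.apply([0,0,1]).round(4)}","F",str(s["wrist_force"].round(1)),f"w {s['gripper_width']*91.2:.1f}"]
    if head is None: head=h
    a=np.radians(head); ty=np.array([np.cos(a),np.sin(a),0]); tz=np.array([0,0,-1.]); T=R.from_matrix(np.c_[np.cross(ty,tz),ty,tz])
    print(*out); print("shift",d.round(1),"turn",(M.inv()*T).as_rotvec().round(4),"q",s["joint_pos"].round(2))
E
python3 - <<'E'
from h import *
print("bottle cap",cast("top",[[176,263]],120),"arbor top",cast("top",[[367,193]],105),"box",cast("top",[[465,209]],33),"orange",cast("top",[[226,251]],30),"collet",cast("top",[[281.6,250.4]],86),"front edge",cast("top",[[320,310]],0))
go((255,440,213),45)
E
```

```text
bottle cap [[474.62117875 408.45382577 120.        ]] arbor top [[636.40636081 -25.05715934 105.        ]] box [[ 610.71271599 -268.41558671   33.        ]] orange [[509.02338639 308.74053547  30.        ]] collet [[506.20294076 170.76872686  86.        ]] front edge [[368.22726029  83.13311743   0.        ]]
t 0.10 pos [203.3 669.5 213.3] head 73.11 tilt [-4.e-04 -1.e-03 -1.e+00] F [ 0.3  0.2 -0.4] w 91.2
shift [-116.2 -204.5    0.5] turn [-1.000e-03  2.000e-04  4.906e-01] q [ 1.24  0.38  1.73  0.    1.03 -0.03]
```

```bash
python3 -m inch '[[-8,-14,0,0,0,0.03,91],[-24,-42,0,0,0,0.1,91],[-42,-74,0,0,0,0.18,91],[-60,-106,0,0,0,0.26,91],[-78,-138,0,0,0,0.34,91],[-96,-170,0,0,0,0.41,91],[-110,-194,0,0,0,0.46,91],[-116,-204,0,0,0,0.49,91]]' 20; python3 -c "
from h import *
go((505.2,168.3,190),20.06)"
```

```text
t: 0.9
ee_pos: [255.1, 438.5, 213.3]
ee_rot: [1.205, 2.901, -0.003]
wrist_force: [-0.6, 1.2, 0.0]
gripper_width: 0.997
t 0.90 pos [255.1 438.5 213.3] head 44.87 tilt [-7.0e-04 -1.6e-03 -1.0e+00] F [-0.6  1.2  0. ] w 90.9
shift [-368.   -13.3   23.6] turn [-0.0014  0.001   0.4331] q [ 1.    0.07  2.12 -0.    0.95  0.22]
```

```bash
python3 -m inch '[[-24,-1,2,0,0,0.03,91],[-68,-3,4,0,0,0.09,91],[-116,-4,7,0,0,0.16,91],[-164,-6,10,0,0,0.23,91],[-212,-8,13,0,0,0.30,91],[-260,-10,16,0,0,0.36,91],[-306,-11,20,0,0,0.41,91],[-340,-12,22,0,0,0.433,91]]' 20; python3 -c "
from h import *
go((505.2,168.3,130),20.06)"
```

```text
t: 1.7
ee_pos: [488.3, 187.4, 191.4]
ee_rot: [1.804, 2.572, -0.002]
wrist_force: [-0.8, 1.2, 0.3]
gripper_width: 0.995
t 1.70 pos [488.3 187.4 191.4] head 19.91 tilt [-4.0e-04 -1.6e-03 -1.0e+00] F [-0.8  1.2  0.3] w 90.7
shift [-23.7   9.5  61.4] turn [-0.0009  0.0013 -0.0026] q [ 0.32  0.13  2.1  -0.    0.91 -0.02]
```

```bash
python3 -m inch '[[-6,2,5,0,0,0,91],[-14,5,14,0,0,0,91],[-20,8,25,0,0,0,91],[-23.5,9.5,37,0,0,0,91],[-23.7,9.5,48,0,0,0,91],[-23.7,9.5,56,0,0,0,91],[-23.7,9.5,61,0,0,0,91],[-23.7,9.5,61.4,0,0,0,91]]' 20; python3 -c "
from h import *
go((505.2,168.3,68.5),20.06)
for n in('scene','top'):
    im=imaging.grab_frame(n)[:,:,::-1]; cv2.imwrite(f'pics/{n}1.png',im)
a=cv2.resize(cv2.imread('pics/scene1.png')[160:310,208:368],(426,400)); b=cv2.resize(cv2.imread('pics/top1.png')[203:303,235:335],(370,370)); c=np.zeros((400,796,3),np.uint8); c[:,:426]=a; c[:370,426:]=b; cv2.imwrite('pics/c1.png',c)"
```

```text
t: 2.5
ee_pos: [504.8, 168.5, 129.3]
ee_rot: [-1.803, -2.572, 0.003]
wrist_force: [-0.7, -0.5, 0.8]
gripper_width: 1.0
t 2.50 pos [504.8 168.5 129.3] head 19.94 tilt [-0.0013 -0.0018 -1.    ] F [-0.7 -0.5  0.8] w 91.2
shift [-0.3  0.4 60.8] turn [-0.0018  0.0012 -0.0021] q [ 0.28  0.24  2.11 -0.    0.79 -0.07]
```

View pics/c1.png

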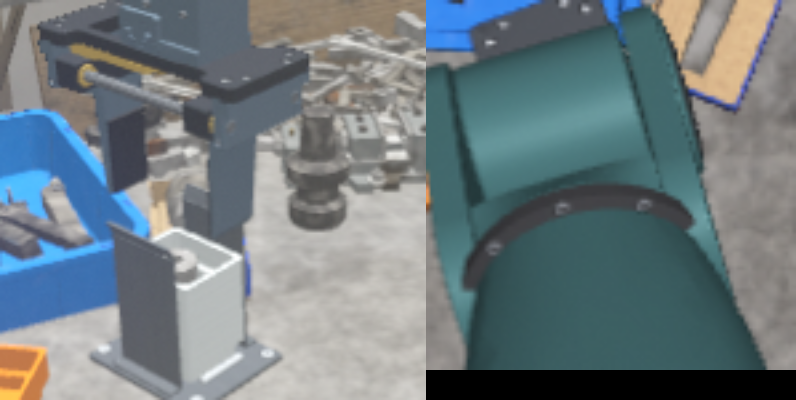

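```bash
python3 -m inch '[[0,0,3,-0.002,0.001,-0.002,91],[0,0,10,-0.002,0.001,-0.002,91],[-0.3,0.4,19,-0.002,0.001,-0.002,91],[-0.3,0.4,28,-0.002,0.001,-0.002,91],[-0.3,0.4,36,-0.002,0.001,-0.002,91],[-0.3,0.4,43,-0.002,0.001,-0.002,91],[-0.3,0.4,46,-0.002,0.001,-0.002,91],[-0.3,0.4,47,-0.002,0.001,-0.002,91]]' 20; python3 -c "
from h import *
go((505.2,168.3,68.5),20.06)"
```

```text
t: 3.4
ee_pos: [505.6, 168.2, 82.7]
ee_rot: [1.801, 2.574, 0.001]
wrist_force: [0.0, 0.3, 0.6]
gripper_width: 1.003
t 3.40 pos [505.6 168.2  82.7] head 20.04 tilt [ 7.e-04 -0.e+00 -1.e+00] F [0.  0.3 0.6] w 91.5
shift [ 0.2 -0.3 14.2] turn [ 0.0006  0.0003 -0.0004] q [ 0.28  0.32  2.12 -0.    0.7  -0.07]
```

```bash
python3 -m inch '[[0,0,2,0,0,0,91],[0,0,5,0,0,0,91],[0,0,8,0,0,0,91],[0,0,11,0,0,0,91],[0,0,13,0,0,0,91],[0,0,14,0,0,0,91],[0,0,14,0,0,0,91],[0,0,14,0,0,0,91]]' 20; python3 -c "
from h import *
go((505.2,168.3,68.5),20.06)
im=imaging.grab_frame('scene')[:,:,::-1]
cv2.imwrite('pics/c2.png',cv2.resize(im[190:310,208:368],(800,600),interpolation=cv2.INTER_CUBIC))"
```

```text
t: 4.2
ee_pos: [505.6, 168.2, 68.7]
ee_rot: [1.801, 2.574, 0.001]
wrist_force: [-1.0, -0.2, 0.4]
gripper_width: 0.994
t 4.20 pos [505.6 168.2  68.7] head 20.04 tilt [ 8.e-04 -0.e+00 -1.e+00] F [-1.  -0.2  0.4] w 90.7
shift [ 0.2 -0.4  0.2] turn [ 0.0007  0.0003 -0.0003] q [ 0.28  0.35  2.12 -0.    0.67 -0.07]
```

View pics/c2.png

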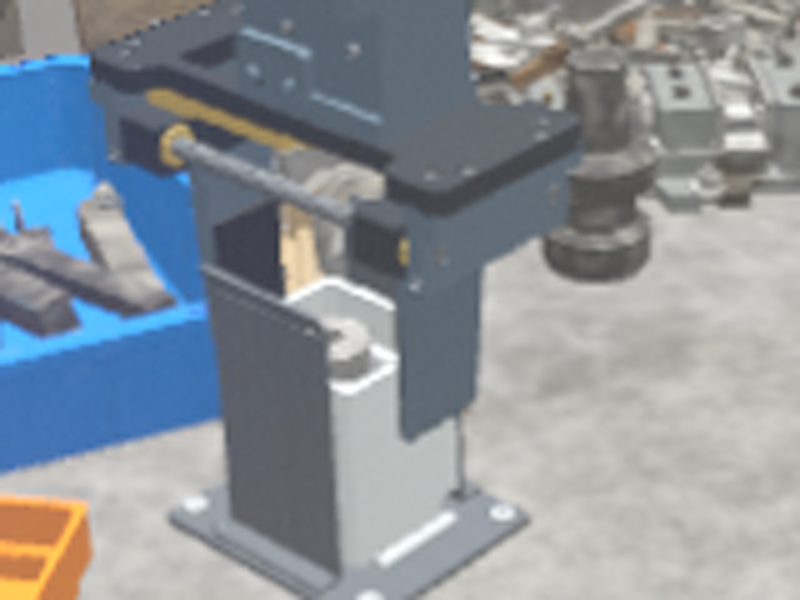

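The fingers straddle the top rim: the near finger tip is at about (435,440) in the crop, and the gripper body clears the plates. Closing now.

```bash
python3 -m inch '[[0,0,0,0,0,0,82],[0,0,0,0,0,0,76],[0,0,0,0,0,0,72],[0,0,0,0,0,0,69],[0,0,0,0,0,0,66],[0,0,0,0,0,0,62],[0,0,0,0,0,0,60],[0,0,0,0,0,0,60]]' 25; python3 -c "
from h import *
go((505.2,168.3,68.5),20.06)"
```

```text
t: 5.05
ee_pos: [505.7, 168.3, 68.8]
ee_rot: [1.801, 2.573, 0.001]
wrist_force: [0.1, 1.0, 0.2]
gripper_width: 0.743
t 5.05 pos [505.7 168.3  68.8] head 20.04 tilt [ 0.001  0.    -1.   ] F [0.1 1.  0.2] w 67.8
shift [ 0.2 -0.5  0.3] turn [ 0.0009  0.0003 -0.0004] q [ 0.28  0.35  2.12 -0.    0.67 -0.07]
```

Closed on 67.8 mm, which matches the 68 mm tray length. Lifting slowly.

```bash
python3 -m inch '[[0,0,-1,0,0,0,60],[0,0,-3,0,0,0,60],[0,0,-6,0,0,0,60],[0,0,-10,0,0,0,60],[0,0,-15,0,0,0,60],[0,0,-20,0,0,0,60],[0,0,-24,0,0,0,60],[0,0,-26,0,0,0,60]]' 25; python3 -c "
from h import *
go((505.2,168.3,150),20.06)
im=imaging.grab_frame('scene')[:,:,::-1]
cv2.imwrite('pics/c3.png',cv2.resize(im[180:310,208:368],(738,600),interpolation=cv2.INTER_CUBIC))"
```

```text
t: 5.85
ee_pos: [505.9, 168.3, 95.4]
ee_rot: [1.8, 2.573, 0.002]
wrist_force: [0.8, 0.2, -2.8]
gripper_width: 0.739
t 5.85 pos [505.9 168.3  95.4] head 20.04 tilt [ 1.6e-03  2.0e-04 -1.0e+00] F [ 0.8  0.2 -2.8] w 67.4
shift [  0.2  -0.6 -54.6] turn [ 0.0015  0.0003 -0.0004] q [ 0.28  0.3   2.12 -0.    0.72 -0.07]
```

View pics/c3.png

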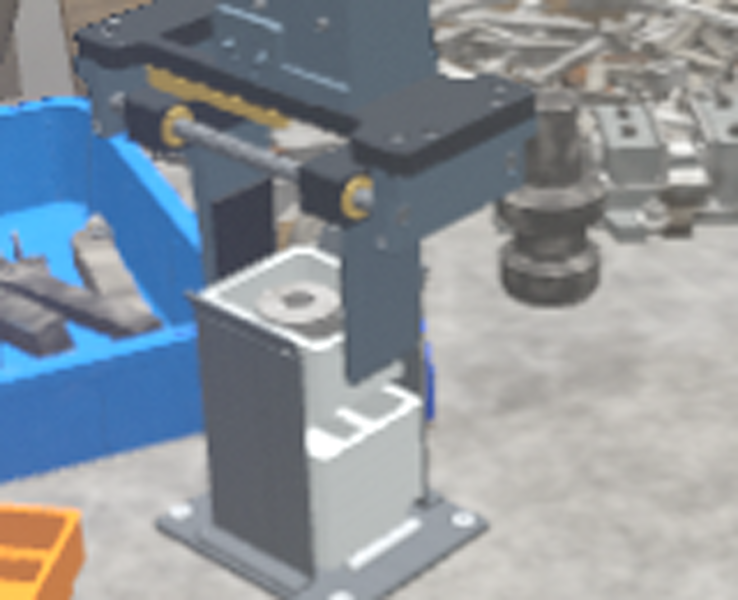

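Only the top tray came up: the mid tray's open top is visible below at about (360,430), the collet is standing, and the force of about 2.8 N fits one tray plus the collet.

```bash
python3 -m inch '[[0,0,-3,0,0,0,60],[0,0,-9,0,0,0,60],[0,0,-19,0,0,0,60],[0,0,-31,0,0,0,60],[0,0,-44,0,0,0,60],[0,0,-56,0,0,0,60],[0,0,-65,0,0,0,60],[0,0,-69,0,0,0,60]]' 25; python3 -c "
from h import *
go((490,-5,150),10)"
```

```text
t: 6.7
ee_pos: [506.4, 168.5, 165.8]
ee_rot: [1.8, 2.572, 0.004]
wrist_force: [0.0, -0.4, -2.0]
gripper_width: 0.741
t 6.70 pos [506.4 168.5 165.8] head 20.04 tilt [ 3.2e-03  7.0e-04 -1.0e+00] F [ 0.  -0.4 -2. ] w 67.6
shift [-157.4  -74.9   15.6] turn [0.0033 0.0002 0.1753] q [ 0.28  0.18  2.1  -0.    0.86 -0.07]
```

```bash
python3 -m inch '[[-3,-1,0,0,0,0,60],[-10,-5,0,0.001,0,0,60],[-22,-11,1,0.001,0,-0.01,60],[-38,-18,2,0.002,0,-0.02,60],[-55,-26,3,0.002,0,-0.03,60],[-72,-34,5,0.003,0,-0.04,60],[-89,-42,7,0.003,0,-0.048,60],[-104,-49,9,0.003,0,-0.048,60]]' 25; python3 -c "
from h import *
go((490,-5,110),22.8)"
```

```text
t: 7.5
ee_pos: [495.2, 52.6, 156.0]
ee_rot: [-1.739, -2.616, 0.002]
wrist_force: [0.3, 1.1, -2.5]
gripper_width: 0.739
t 7.50 pos [495.2  52.6 156. ] head 22.79 tilt [-8.e-04 -6.e-04 -1.e+00] F [ 0.3  1.1 -2.5] w 67.4
shift [-51.1 -27.1  46. ] turn [-0.001   0.0003 -0.0001] q [ 0.06  0.15  2.17 -0.    0.83 -0.34]
```

```bash
python3 -m inch '[[-10,-5,2,0,0,0,60],[-20,-11,6,0,0,0,60],[-30,-16,12,0,0,0,60],[-39,-21,20,0,0,0,60],[-45,-24,29,0,0,0,60],[-49,-26,37,0,0,0,60],[-51,-27,43,0,0,0,60],[-51,-27,46,0,0,0,60]]' 25; python3 -c "
from h import *
go((490,-5,17.5),22.8)"
```

```text
t: 8.3
ee_pos: [489.8, -4.9, 109.2]
ee_rot: [-1.738, -2.615, 0.002]
wrist_force: [0.7, -0.2, -1.0]
gripper_width: 0.745
t 8.30 pos [489.8  -4.9 109.2] head 22.78 tilt [-1.7e-03 -5.0e-04 -1.0e+00] F [ 0.7 -0.2 -1. ] w 68.0
shift [-0.2  0.3 91.7] turn [-0.0018 -0.0002 -0.0003] q [-0.06  0.22  2.2  -0.    0.73 -0.45]
```

```bash
python3 -m inch '[[0,0,4,-0.001,0,0,60],[0,0,13,-0.002,0,0,60],[0,0,26,-0.002,0,0,60],[0,0,41,-0.002,0,0,60],[0,0,55,-0.002,0,0,60],[0,0,67,-0.002,0,0,60],[0,0,76,-0.002,0,0,60],[0,0,81,-0.002,0,0,60]]' 25; python3 -c "
from h import *
go((490,-5,17),22.8)
im=imaging.grab_frame('scene')[:,:,::-1]
cv2.imwrite('pics/c4.png',cv2.resize(im[150:310,228:428],(750,600),interpolation=cv2.INTER_CUBIC))"
```

```text
t: 9.1
ee_pos: [489.2, -4.9, 27.2]
ee_rot: [-1.738, -2.616, 0.0]
wrist_force: [-1.6, -0.0, -2.0]
gripper_width: 0.745
t 9.10 pos [489.2  -4.9  27.2] head 22.78 tilt [-1.e-03  3.e-04 -1.e+00] F [-1.6 -0.  -2. ] w 67.9
shift [-0.4  0.7 10.2] turn [-0.0008 -0.0007 -0.0003] q [-0.06  0.38  2.2   0.    0.56 -0.46]
```

View pics/c4.png

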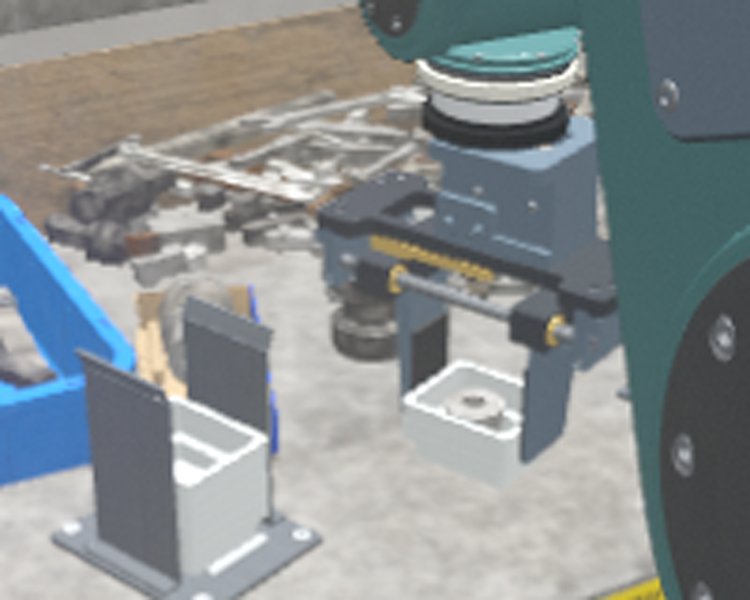

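The tray hangs level just above the bench with the collet upright, and the other two trays are still in the rack. Lowering to contact.

```bash
python3 -m inch '[[0,0,2,0,0,0,60],[0,0,4,0,0,0,60],[0,0,5.5,0,0,0,60],[0,0,7,0,0,0,60],[0,0,8,0,0,0,60],[0,0,9,0,0,0,60],[0,0,9.5,0,0,0,60],[0,0,10,0,0,0,60]]' 25; python3 -c "
from h import *
go((490,-5,17),22.8)"
```

```text
t: 9.95
ee_pos: [489.1, -4.9, 16.9]
ee_rot: [-1.738, -2.615, 0.001]
wrist_force: [0.5, 0.6, -2.4]
gripper_width: 0.741
t 9.95 pos [489.1  -4.9  16.9] head 22.78 tilt [-1.2e-03  3.0e-04 -1.0e+00] F [ 0.5  0.6 -2.4] w 67.5
shift [-0.4  0.8 -0.1] turn [-0.001  -0.0007 -0.0003] q [-0.06  0.4   2.2   0.    0.54 -0.46]
```

Not touching yet (force still -2.4 N), so I'll inch down.

```bash
python3 -m inch '[[0,0,0.3,0,0,0,60],[0,0,0.6,0,0,0,60],[0,0,0.9,0,0,0,60],[0,0,1.2,0,0,0,60],[0,0,1.2,0,0,0,60],[0,0,1.2,0,0,0,60],[0,0,1.2,0,0,0,60],[0,0,1.2,0,0,0,60]]' 25; python3 -c "
from h import *
go((490,-5,17),22.8)"
```

```text
t: 10.75
ee_pos: [489.2, -4.9, 16.7]
ee_rot: [-1.738, -2.615, 0.001]
wrist_force: [-9.1, 0.2, 26.6]
gripper_width: 0.744
t 10.75 pos [489.2  -4.9  16.7] head 22.78 tilt [-1.6e-03  3.0e-04 -1.0e+00] F [-9.1  0.2 26.6] w 67.8
shift [-0.4  0.8 -0.3] turn [-0.0013 -0.0009 -0.0003] q [-0.06  0.4   2.2   0.    0.54 -0.46]
```

```bash
python3 -m inch '[[0,0,0,0,0,0,67],[0,0,-0.1,0,0,0,67],[0,0,-0.1,0,0,0,70],[0,0,-0.1,0,0,0,76],[0,0,-0.1,0,0,0,82],[0,0,-0.1,0,0,0,88],[0,0,-0.1,0,0,0,91],[0,0,-0.1,0,0,0,91]]' 25; python3 -c "
from h import *
go((489.2,-4.9,90),22.8)"
```

```text
t: 11.55
ee_pos: [489.1, -5.0, 16.8]
ee_rot: [-1.738, -2.615, 0.001]
wrist_force: [0.1, -0.1, 0.1]
gripper_width: 0.998
t 11.55 pos [489.1  -5.   16.8] head 22.78 tilt [-1.6e-03  3.0e-04 -1.0e+00] F [ 0.1 -0.1  0.1] w 91.0
shift [  0.1  -0.  -73.2] turn [-0.0014 -0.0009 -0.0003] q [-0.06  0.4   2.2   0.    0.54 -0.46]
```

```bash
python3 -m inch '[[0,0,-2,0,0,0,91],[0,0,-8,0,0,0,91],[0,0,-18,0,0,0,91],[0,0,-31,0,0,0,91],[0,0,-45,0,0,0,91],[0,0,-58,0,0,0,91],[0,0,-68,0,0,0,91],[0,0,-73,0,0,0,91]]' 25; python3 -m inch '[[0,0,0,0,0,0.05,91],[0,0,0,0,0,0.15,91],[0,0,0,0,0,0.28,91],[0,0,0,0,0,0.42,91],[0,0,0,0,0,0.56,91],[0,0,0,0,0,0.7,91],[0,0,0,0,0,0.84,91],[0,0,0,0,0,0.96,91]]' 25; python3 -c "
from h import *
go((489.2,-4.9,60),-67.2)
im=imaging.grab_frame('scene')[:,:,::-1]
cv2.imwrite('pics/s5.png',im)
cv2.imwrite('pics/c5.png',cv2.resize(im[150:310,228:428],(750,600),interpolation=cv2.INTER_CUBIC))"
```

```text
t: 12.35
ee_pos: [489.8, -5.0, 91.2]
ee_rot: [-1.739, -2.616, -0.0]
wrist_force: [-0.3, -1.0, -0.2]
gripper_width: 1.0
t: 13.15
ee_pos: [489.6, -5.0, 91.2]
ee_rot: [-2.755, -1.51, 0.0]
wrist_force: [0.4, 0.9, 0.2]
gripper_width: 0.999
t 13.15 pos [489.6  -5.   91.2] head -32.55 tilt [-4.e-04  3.e-04 -1.e+00] F [0.4 0.9 0.2] w 91.1
shift [-0.1 -0.4 31.2] turn [-5.000e-04  1.000e-04  6.048e-01] q [-0.06  0.25  2.2   0.    0.69  0.51]
```

View pics/c5.png

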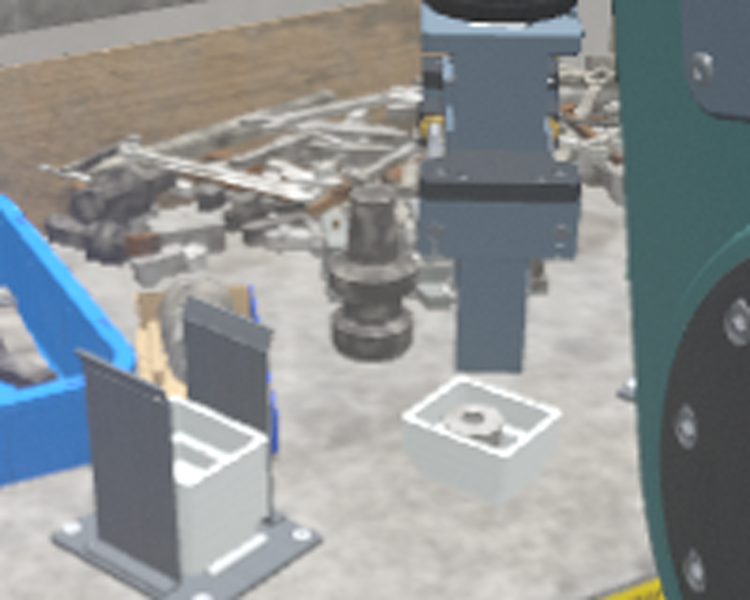

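```bash
python3 -c "
from h import *
P=np.array([[461,377],[561,412],[500,455],[404,418]])/3.75+[227.5,149.5]
p=cast('scene',P,36.);print(p.round(1),p.mean(0).round(1));print([round(float(np.linalg.norm(p[i]-p[i-1])),1) for i in range(4)])"
```

```text
[[529.3 -16.4  36. ]
 [468.8 -42.7  36. ]
 [448.9  11.6  36. ]
 [506.8  35.7  36. ]] [488.5  -3.   36. ]
[56.8, 66.0, 57.9, 62.7]
```

```bash
python3 -m inch '[[0,0,0,0,0,0.12,91],[0,0,2,0,0,0.25,91],[0,0,6,0,0,0.38,91],[0,0,11,0,0,0.49,91],[0,0,17,0,0,0.57,91],[0,0,23,0,0,0.6,91],[0,0,28,0,0,0.605,91],[0,0,31,0,0,0.605,91]]' 25; python3 -c "
from h import *
go((489.2,-4.9,17),-67.2)"
```

```text
t: 14.0
ee_pos: [489.4, -5.0, 59.7]
ee_rot: [-3.081, -0.614, 0.001]
wrist_force: [-0.7, -0.4, 0.8]
gripper_width: 0.997
t 14.00 pos [489.4  -5.   59.7] head -67.46 tilt [-9.e-04  3.e-04 -1.e+00] F [-0.7 -0.4  0.8] w 90.9
shift [-0.1 -0.1 42.7] turn [-0.0006  0.0007 -0.0046] q [-0.06  0.31  2.2   0.    0.63  1.12]
```

```bash
python3 -m inch '[[0,0,2,0,0,0,91],[0,0,7,0,0,-0.002,91],[0,0,14,0,0,-0.004,91],[0,0,22,0,0,-0.005,91],[0,0,30,0,0,-0.005,91],[0,0,36,0,0,-0.005,91],[0,0,40,0,0,-0.005,91],[0,0,42.5,0,0,-0.005,91]]' 25;  python3 -c "
from h import *
go((489.1,-4.9,17),-67.2)
im=imaging.grab_frame('scene')[:,:,::-1]
cv2.imwrite('pics/c6.png',cv2.resize(im[190:310,278:438],(800,600),interpolation=cv2.INTER_CUBIC))"
```

```text
t: 14.8
ee_pos: [489.2, -5.0, 16.7]
ee_rot: [-3.079, -0.621, 0.002]
wrist_force: [-0.0, 0.4, -0.1]
gripper_width: 1.0
t 14.80 pos [489.2  -5.   16.7] head -67.18 tilt [-1.4e-03  3.0e-04 -1.0e+00] F [-0.   0.4 -0.1] w 91.2
shift [-0.1 -0.1 -0.3] turn [-0.0008  0.0011  0.0004] q [-0.06  0.4   2.2   0.    0.54  1.11]
```

View pics/c6.png

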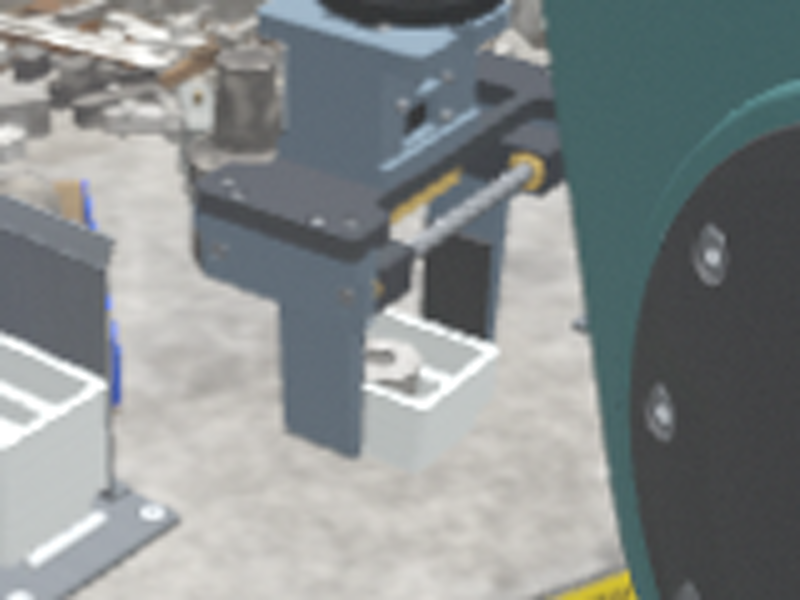

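The fingers now straddle the narrow width. The collet stands in the tray and the body is clear of the rack. Closing.

```bash
python3 -m inch '[[0,0,0,0,0,0,82],[0,0,0,0,0,0,75],[0,0,0,0,0,0,70],[0,0,0,0,0,0,66],[0,0,0,0,0,0,63],[0,0,0,0,0,0,60],[0,0,0,0,0,0,57],[0,0,0,0,0,0,54]]' 25;  python3 -m inch '[[0,0,0,0,0,0,50],[0,0,0,0,0,0,50],[0,0,-1,0,0,0,50],[0,0,-3,0,0,0,50],[0,0,-6,0,0,0,50],[0,0,-10,0,0,0,50],[0,0,-14,0,0,0,50],[0,0,-17,0,0,0,50]]' 25; python3 -c "
from h import *
go((489.1,-4.9,130),-67.2)"
```

```text
t: 15.65
ee_pos: [489.1, -4.9, 16.7]
ee_rot: [-3.079, -0.622, 0.002]
wrist_force: [-0.5, -0.0, 2.6]
gripper_width: 0.636
t: 16.45
ee_pos: [489.3, -4.9, 34.2]
ee_rot: [-3.079, -0.621, 0.002]
wrist_force: [-0.1, -0.3, -1.9]
gripper_width: 0.631
t 16.45 pos [489.3  -4.9  34.2] head -67.18 tilt [-1.1e-03  4.0e-04 -1.0e+00] F [-0.1 -0.3 -1.9] w 57.5
shift [ -0.3  -0.2 -95.8] turn [-0.0007  0.0008  0.0004] q [-0.06  0.36  2.2   0.    0.57  1.11]
```

```bash
python3 -m inch '[[0,0,-4,0,0,0,50],[0,0,-13,0,0,0,50],[0,0,-26,0,0,0,50],[0,0,-42,0,0,0,50],[0,0,-58,0,0,0,50],[0,0,-74,0,0,0,50],[0,0,-86,0,0,0,50],[0,0,-92,0,0,0,50]]' 25; python3 -c "
from h import *
go((481,-184.5,125),-67.2)
im=imaging.grab_frame('scene')[:,:,::-1]
cv2.imwrite('pics/c7.png',cv2.resize(im[130:290,278:478],(750,600),interpolation=cv2.INTER_CUBIC))"
```

```text
t: 17.25
ee_pos: [489.9, -5.0, 127.8]
ee_rot: [-3.079, -0.622, -0.001]
wrist_force: [-0.0, 0.2, -2.3]
gripper_width: 0.633
t 17.25 pos [489.9  -5.  127.8] head -67.18 tilt [ 7.e-04  2.e-04 -1.e+00] F [-0.   0.2 -2.3] w 57.7
shift [-77.9 162.    2.7] turn [ 0.0001 -0.0008  0.0004] q [-0.06  0.18  2.19  0.    0.77  1.11]
```

View pics/c7.png

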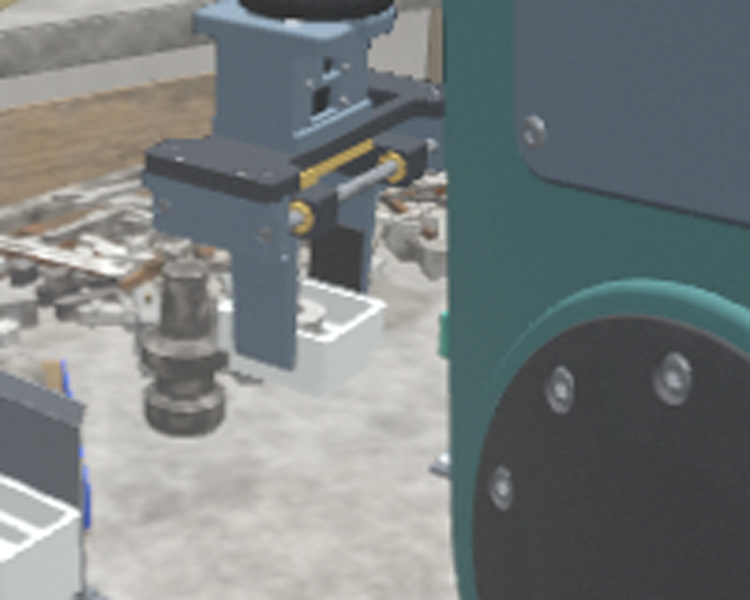

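```bash
python3 - <<'E'
from h import *
b=cv2.imread("pics/scene0.png").astype(int); x,y,w,h=385,235,75,40
m=(b[y:y+h,x:x+w].min(2)>165).astype(np.uint8)
n,l,s,c=cv2.connectedComponentsWithStats(m)
for i in range(1,n):
    if s[i,4]>2: print(s[i],(c[i]+[x,y]).round(1),cast("scene",[c[i]+[x,y]],10.)[0].round(1))
t=cv2.imread("pics/top0.png")
cv2.imwrite("pics/cr.png",cv2.resize(cv2.imread("pics/scene0.png")[215:275,385:460],(750,600),interpolation=cv2.INTER_CUBIC))
E
```

```text
[  0   0  46  40 439] [401.  255.4] [ 491.  -126.2   10. ]
[ 29   0  26  14 206] [426.7 239.8] [ 517.7 -225.2   10. ]
[ 61   0  14  23 231] [453.5 244.5] [ 468.9 -263.9   10. ]
[10 15  4  4 10] [396.3 251.7] [ 509.2 -127.5   10. ]
[22 18 21  8 53] [416.8 256.5] [ 469.6 -153.6   10. ]
[67 21  3  2  4] [453.  256.5] [ 428.9 -223.2   10. ]
[49 29  4  3 10] [435.8 265. ] [ 421.1 -165.1   10. ]
[ 48  28  27  12 183] [448.5 269.3] [ 394.3 -176.3   10. ]
[ 5 30 19 10 87] [398.9 269.8] [445.7 -84.3  10. ]
[ 0 34  6  6 15] [386.5 272.1] [451.5 -56.1  10. ]
```

View pics/cr.png

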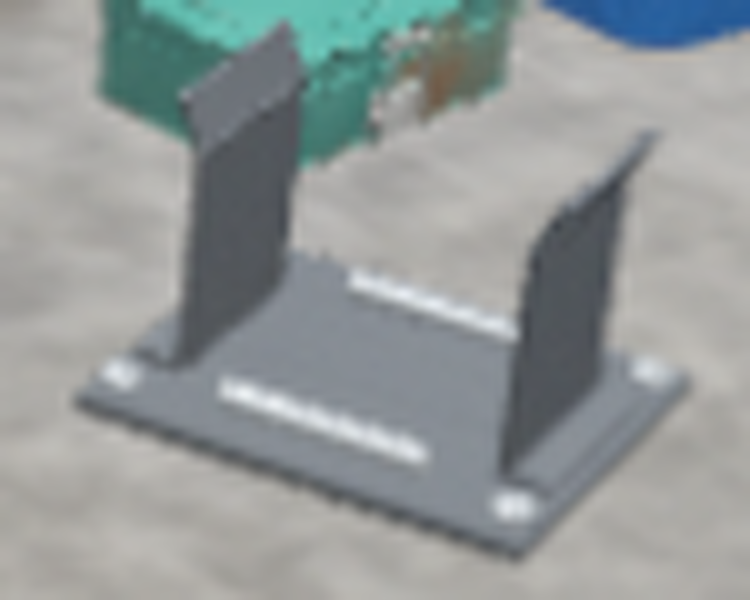

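```bash
python3 -m inch '[[-2,3,0,0,0,0,50],[-6,11,0,0,0,0,50],[-12,24,0,0,0,0,50],[-19,40,0,0,0,0,50],[-27,56,0,0,0,0,50],[-35,73,0,0,0,0,50],[-43,90,0,0,0,0,50],[-51,106,0,0,0,0,50]]' 25;python3 -m inch '[[-8,17,0,0,0,0,50],[-15,32,0,0,0,0,50],[-20,44,0,0,0,0,50],[-24,52,0,0,0,0,50],[-26,57,0,0,0,0,50],[-27,59,0,0,0,0,50],[-27,59,0,0,0,0,50],[-27,59,0,0,0,0,50]]' 25; python3 -c "
from h import *
go((481,-184.4,125),-67.2)
im=imaging.grab_frame('scene')[:,:,::-1]
cv2.imwrite('pics/c8.png',cv2.resize(im[120:300,328:528],(667,600),interpolation=cv2.INTER_CUBIC))"
```

```text
t: 18.1
ee_pos: [483.7, -124.3, 127.4]
ee_rot: [-3.079, -0.621, -0.0]
wrist_force: [0.3, 0.2, -3.0]
gripper_width: 0.634
t: 18.9
ee_pos: [481.6, -188.8, 127.3]
ee_rot: [-3.079, -0.621, -0.0]
wrist_force: [0.3, -0.7, -2.0]
gripper_width: 0.642
t 18.90 pos [ 481.6 -188.8  127.3] head -67.18 tilt [-0.e+00  5.e-04 -1.e+00] F [ 0.3 -0.7 -2. ] w 58.5
shift [ 1.1 -4.2  2.3] turn [-0.0005 -0.0002  0.0003] q [-0.42  0.22  2.14  0.    0.78  0.75]
```

View pics/c8.png

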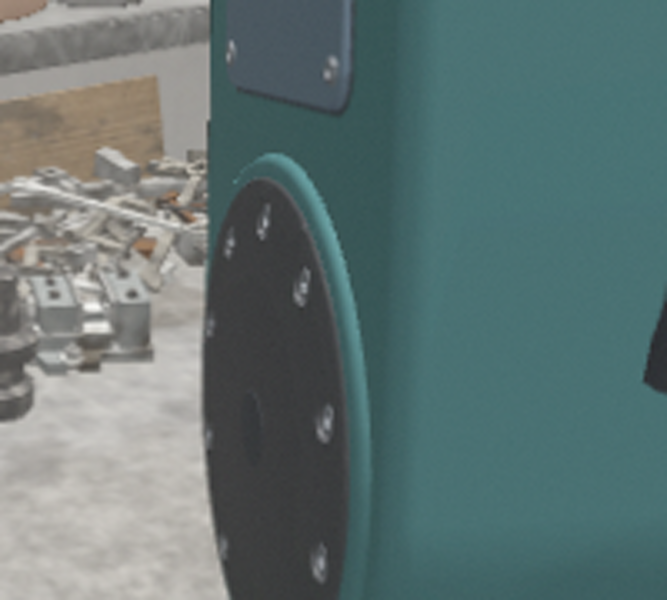

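The arm hides the cradle from the scene camera, so I'll go by the measured pose and the wrist force: centre, then descend in steps.

```bash
python3 -m inch '[[0.3,-1.2,1,0,0,0,50],[0.6,-2.6,4,0,0,0,50],[1,-3.8,9,0,0,0,50],[1.1,-4.2,15,0,0,0,50],[1.1,-4.2,21,0,0,0,50],[1.1,-4.2,26,0,0,0,50],[1.1,-4.2,29,0,0,0,50],[1.1,-4.2,30,0,0,0,50]]' 25; python3 -c "
from h import *
go((481,-184.4,60),-67.2)
im=imaging.grab_frame('top')[:,:,::-1]
cv2.imwrite('pics/c9.png',cv2.resize(im[213:313,381:481],(600,600),interpolation=cv2.INTER_CUBIC))"
```

```text
t: 19.75
ee_pos: [480.8, -184.4, 96.9]
ee_rot: [-3.079, -0.621, 0.001]
wrist_force: [0.1, -0.6, -2.3]
gripper_width: 0.636
t 19.75 pos [ 480.8 -184.4   96.9] head -67.18 tilt [-5.e-04  7.e-04 -1.e+00] F [ 0.1 -0.6 -2.3] w 58.0
shift [ 0.2  0.1 36.9] turn [-0.0009  0.0002  0.0003] q [-0.41  0.27  2.15  0.    0.72  0.76]
```

View pics/c9.png

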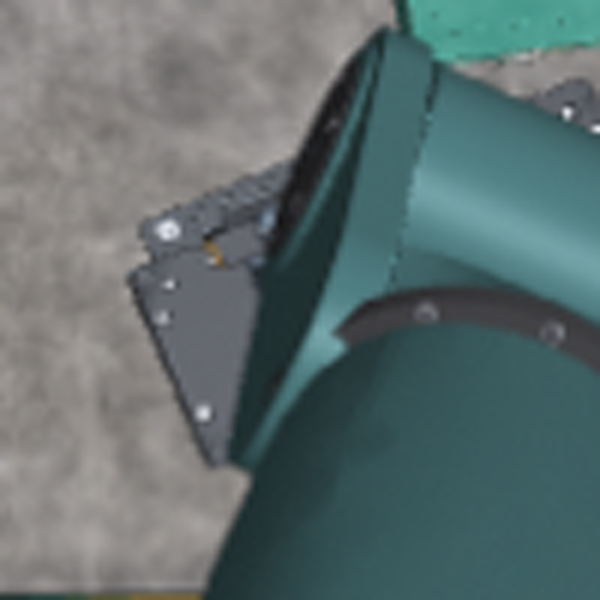

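```bash
python3 -m inch '[[0.2,0,1,0,0,0,50],[0.2,0,3,0,0,0,50],[0.2,0,6,0,0,0,50],[0.2,0,10,0,0,0,50],[0.2,0,14,0,0,0,50],[0.2,0,18,0,0,0,50],[0.2,0,21,0,0,0,50],[0.2,0,23,0,0,0,50]]' 25; python3 -c "
from h import *
go((481,-184.4,50),-67.2)"
```

```text
t: 20.6
ee_pos: [480.9, -184.3, 73.6]
ee_rot: [-3.079, -0.621, 0.001]
wrist_force: [-0.1, 0.2, -2.6]
gripper_width: 0.634
t 20.60 pos [ 480.9 -184.3   73.6] head -67.18 tilt [-8.e-04  8.e-04 -1.e+00] F [-0.1  0.2 -2.6] w 57.8
shift [ 0.1  0.2 23.6] turn [-0.001   0.0004  0.0003] q [-0.41  0.32  2.15  0.    0.67  0.76]
```

```bash
python3 -m inch '[[0,0,1,0,0,0,50],[0,0,4,0,0,0,50],[0,0,8,0,0,0,50],[0,0,13,0,0,0,50],[0,0,18,0,0,0,50],[0,0,23,0,0,0,50],[0,0,27,0,0,0,50],[0,0,29,0,0,0,50]]' 25; python3 -c "
from h import *
go((481,-184.4,24),-67.2)"
```

```text
t: 21.4
ee_pos: [480.7, -184.2, 44.1]
ee_rot: [-3.078, -0.621, 0.002]
wrist_force: [-0.4, -0.4, -1.5]
gripper_width: 0.634
t 21.40 pos [ 480.7 -184.2   44.1] head -67.19 tilt [-0.0012  0.001  -1.    ] F [-0.4 -0.4 -1.5] w 57.8
shift [ 0.2  0.4 20.1] turn [-0.0014  0.0007  0.0002] q [-0.41  0.37  2.15  0.    0.61  0.76]
```

Free of side forces between the plates. Continuing to just above the base.

```bash
python3 -m inch '[[0,0,1,-0.001,0,0,50],[0,0,3,-0.001,0,0,50],[0,0,6,-0.001,0,0,50],[0,0,10,-0.001,0,0,50],[0,0,13,-0.001,0,0,50],[0,0,16,-0.001,0,0,50],[0,0,18,-0.001,0,0,50],[0,0,19.5,-0.001,0,0,50]]' 25; python3 -c "
from h import *
go((481,-184.4,22.7),-67.2)"
```

```text
t: 22.2
ee_pos: [480.6, -184.1, 24.3]
ee_rot: [-3.079, -0.621, 0.002]
wrist_force: [-0.5, 0.0, -3.0]
gripper_width: 0.633
t 22.20 pos [ 480.6 -184.1   24.3] head -67.18 tilt [-1.e-03  2.e-04 -1.e+00] F [-0.5  0.  -3. ] w 57.8
shift [0.2 0.4 1.6] turn [-0.0006  0.0009  0.0003] q [-0.41  0.41  2.15 -0.    0.58  0.76]
```

```bash
python3 -m inch '[[0,0,0.3,0,0,0,50],[0,0,0.6,0,0,0,50],[0,0,0.9,0,0,0,50],[0,0,1.2,0,0,0,50],[0,0,1.4,0,0,0,50],[0,0,1.5,0,0,0,50],[0,0,1.5,0,0,0,50],[0,0,1.5,0,0,0,50]]' 25; python3 -c "
from h import *
go((481,-184.4,22.7),-67.2)"
```

```text
t: 23.0
ee_pos: [480.6, -184.1, 22.9]
ee_rot: [-3.079, -0.621, 0.001]
wrist_force: [0.7, -0.5, -1.2]
gripper_width: 0.634
t 23.00 pos [ 480.6 -184.1   22.9] head -67.19 tilt [-1.e-03  2.e-04 -1.e+00] F [ 0.7 -0.5 -1.2] w 57.8
shift [0.2 0.4 0.2] turn [-0.0005  0.0009  0.0002] q [-0.41  0.42  2.15 -0.    0.57  0.76]
```

```bash
python3 -m inch '[[0,0,0.1,0,0,0,50],[0,0,0.2,0,0,0,50],[0,0,0.3,0,0,0,50],[0,0,0.4,0,0,0,50],[0,0,0.5,0,0,0,50],[0,0,0.5,0,0,0,50],[0,0,0.5,0,0,0,50],[0,0,0.5,0,0,0,50]]' 25; python3 -c "
from h import *
go((481,-184.4,22.7),-67.2)"
```

```text
t: 23.8
ee_pos: [480.7, -184.1, 22.7]
ee_rot: [-3.079, -0.621, 0.002]
wrist_force: [-2.0, 1.5, 6.8]
gripper_width: 0.633
t 23.80 pos [ 480.7 -184.1   22.7] head -67.18 tilt [-1.1e-03  2.0e-04 -1.0e+00] F [-2.   1.5  6.8] w 57.8
shift [ 0.2  0.4 -0. ] turn [-0.0006  0.0009  0.0004] q [-0.41  0.42  2.15 -0.    0.57  0.76]
```

Contact at 22.7, which is exactly the expected seated height (base at 6 plus 16.7). I'll open gently and retreat straight up.

```bash
python3 -m inch '[[0,0,0,0,0,0,57],[0,0,0,0,0,0,58],[0,0,0,0,0,0,62],[0,0,0,0,0,0,68],[0,0,0,0,0,0,75],[0,0,0,0,0,0,82],[0,0,0,0,0,0,86],[0,0,0,0,0,0,86]]' 25; python3 -m inch '[[0,0,-2,0,0,0,86],[0,0,-7,0,0,0,86],[0,0,-16,0,0,0,86],[0,0,-28,0,0,0,86],[0,0,-42,0,0,0,86],[0,0,-58,0,0,0,86],[0,0,-74,0,0,0,86],[0,0,-90,0,0,0,86]]' 25; python3 -c "
from h import *
go((481,-184.4,170),-67.2)"
```

```text
t: 24.6
ee_pos: [480.7, -184.1, 22.7]
ee_rot: [-3.079, -0.621, 0.002]
wrist_force: [-0.8, -0.9, 0.3]
gripper_width: 0.942
t: 25.4
ee_pos: [481.0, -184.2, 114.5]
ee_rot: [3.079, 0.621, -0.0]
wrist_force: [-0.6, 0.2, 0.8]
gripper_width: 0.943
t 25.40 pos [ 481.  -184.2  114.5] head -67.19 tilt [-1.e-04 -2.e-04 -1.e+00] F [-0.6  0.2  0.8] w 86.0
shift [ -0.    0.2 -55.5] turn [0.0002 0.0002 0.0003] q [-0.41  0.24  2.15 -0.    0.75  0.76]
```

```bash
python3 -m inch '[[0,0,-8,0,0,0,86],[0,0,-24,0,0,0,86],[0,0,-44,0,0,0,86],[0,0,-66,0,0,0,86],[0,0,-88,0,0,0,86],[0,0,-108,0,0,0,86],[0,0,-122,0,0,0,86],[0,0,-130,0,0,0,86]]' 25; python3 -c "
from h import *
go((470,100,245),-67.2)"
```

```text
t: 26.2
ee_pos: [481.2, -184.3, 245.9]
ee_rot: [3.079, 0.621, 0.002]
wrist_force: [-0.6, 0.7, -0.8]
gripper_width: 0.944
t 26.20 pos [ 481.2 -184.3  245.9] head -67.18 tilt [ 1.2e-03 -8.0e-04 -1.0e+00] F [-0.6  0.7 -0.8] w 86.1
shift [  99.9 -266.4    0.7] turn [ 0.0012 -0.0008  0.0003] q [-0.41  0.04  2.08 -0.    1.01  0.76]
```

```bash
python3 -m inch '[[8,-20,0,0,0,0,86],[22,-58,0,0,0,0,86],[38,-100,0,0,0,0,86],[54,-144,0,0,0,0,86],[70,-186,0,0,0,0,86],[84,-224,0,0,0,0,86],[95,-252,0,0,0,0,86],[100,-266,0,0,0,0,86]]' 25; python3 -c "
from h import *
go((470,100,245))
for n in('scene','top'):
    im=imaging.grab_frame(n)[:,:,::-1]; cv2.imwrite(f'pics/{n}10.png',im)"
```

```text
t: 27.0
ee_pos: [469.6, 101.8, 245.3]
ee_rot: [3.078, 0.624, 0.001]
wrist_force: [0.1, 0.5, -0.4]
gripper_width: 0.942
t 27.00 pos [469.6 101.8 245.3] head -67.08 tilt [ 5.e-04 -8.e-04 -1.e+00] F [ 0.1  0.5 -0.4] w 85.9
shift [-0.3  1.8  0.3] turn [ 0.0009 -0.0002  0.    ] q [ 0.17 -0.02  2.15 -0.    1.01  1.34]
```

View pics/scene10.png

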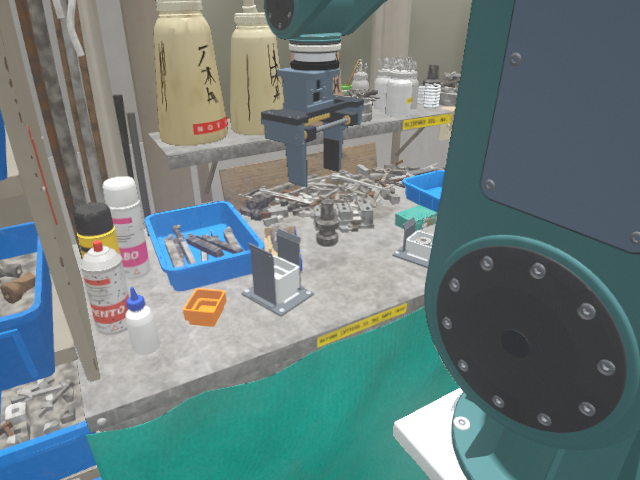

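View pics/top10.png

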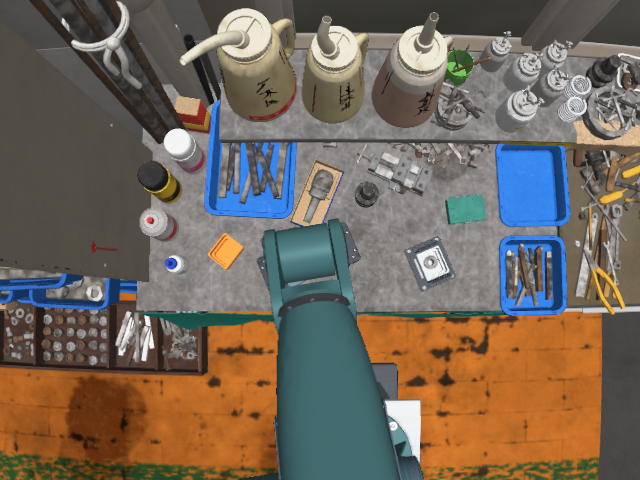

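```bash
python3 - <<'E'
from h import *
t=cv2.imread("pics/top10.png"); s=cv2.imread("pics/scene10.png")
f=lambda i,x,y,w,h:cv2.resize(i[y:y+h,x:x+w],(400,400),interpolation=cv2.INTER_CUBIC)
cv2.imwrite("pics/c10.png",np.hstack([f(t,401,233,60,60),f(s,385,205,60,60)]))
b=t[233:293,401:461].astype(int); m=(b.min(2)>150).astype(np.uint8); n,l,st,c=cv2.connectedComponentsWithStats(m); i=1+np.argmax(st[1:,4])
cc,_=cv2.findContours((l==i).astype(np.uint8),cv2.RETR_EXTERNAL,cv2.CHAIN_APPROX_NONE); c=cc[0].reshape(-1,2)+[401,233]
print(cv2.minAreaRect(cast("top",c,42.)[:,:2].astype(np.float32)))
a=cv2.imread("pics/top0.png").astype(int);d=np.abs(a-t).max(2)
for nm,(x,y,w,h) in dict(box=(440,190,50,36),arbor=(350,175,35,35),bottle=(160,250,32,28),orange=(205,230,42,42)).items(): print(nm,(d[y:y+h,x:x+w]>40).sum())
E
```

```text
((480.061767578125, -184.6818389892578), (69.86644744873047, 59.248008728027344), 22.774585723876953)
box 0
arbor 0
bottle 0
orange 0
```

View pics/c10.png

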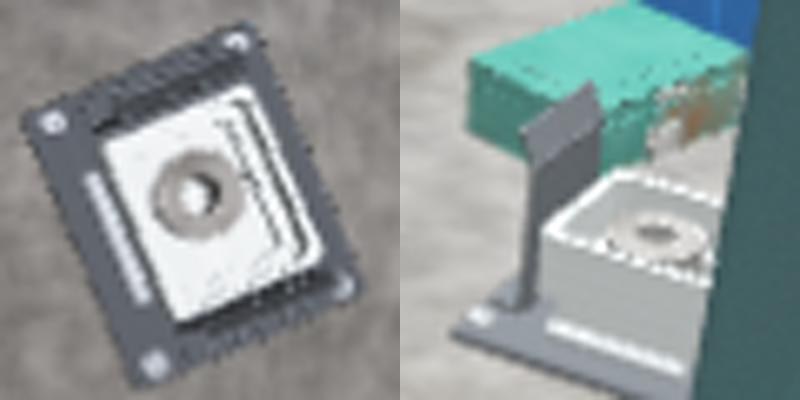

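The tray sits flat between the end plates with the collet upright. The two remaining trays are nested in the rack, and the bystanders are unchanged. Handing in.

```bash
python3 -c "
from plant import arm
print(arm.hand_in(), arm.state()['t'])"
```

```text
the job is handed in; nothing more can be done
the job is handed in; nothing more can be done
```

The top tray is in the cradle with its collet standing, and the job was handed in at about 27 s of the 48 s allowed.

I gripped the tray along its length (67.8 mm measured against 68) and lifted it out of the rack alone. I set it on the open bench near (489, -5), let go, turned the gripper 90° and took it again across its width (57.8 mm measured against 58). Then I lowered it into the cradle until it touched the base and released it.

**Seating:** contact came at the expected height, TCP z 22.7 mm, with about 7 N. The last top view puts the rim at (480, -185), yaw 22.8°, within about 1 mm of the cradle centre.

**Other items:** the scene view shows the other two trays still nested in the rack. The box, arbor, bottle and orange tray show no change in the top picture.

**Less certain:**
- The arm hid the cradle during the final descent, so I went by measured pose and wrist force; no side forces appeared.
- Setting the tray down on the bench briefly pressed with about 27 N, so I eased off before releasing.
- My first mask of the tray rim in the rack came out about 7 mm too large. I dropped it and aimed from the rack base instead; the grip then closed as expected.

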